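Fetch the dip cup from under the wire rack with the reacher

TASK

A dip cup has slid under the low wire rack. Take the reacher lying in front of the rack by its handle, push its open jaws in so that they stand round the cup, squeeze the bar so that they close on it, and draw the cup out on the table until all of it is clear of the rack. Then let go, leaving the cup upright and the jaws open; touch the cup only with the reacher.

Things in the scene. Friction and masses are not known exactly. Their poses are not given: they have to be found in the camera images.
- cup: dip cup under the rack: open round light grey cup, rim 67 mm across, foot 50 mm, 33 mm high, 30 g, upright, 50 to 72 mm in from the rack's front edge. Origin at the centre of its underside, z up. (A like cup out on the open table and a round tin farther back under the rack are not wanted.)
- rack_front (a point): middle of the front edge of the low wire rack, at table height; x points level into the gap, y along the front edge, z up: negative x is out in front. The rack is fixed: wire top 250 mm wide, 220 mm deep, 88 mm above the table, 80 mm clear below, four thin corner legs, jars on its rear corners.
- reacher: loose short reacher, 305 mm long, 0.22 kg, its weight on the handle, lying flat, jaws to the rack. Origin: middle of the handle, on the table; x along the shaft to the jaws, z up. Handle: two bars along x, 92 mm long, 34 mm high: black grip bar (outer face y = -30 mm), grey squeeze bar (outer face y = +30 mm let go). Pinch both across y from above, low. Cross guard 104 mm wide, 34 mm high at x = 50 to 60 mm.
- reacher_mouth (a point): point between the jaws where the cup's middle belongs: on the reacher's x axis, 213 mm ahead of its origin, 18 mm up; same axes. Let go, the jaw tips stand 19 mm ahead of it, 113 mm apart inside, 130 mm outside; each 1 mm of squeeze brings them 5 mm nearer together; they meet the cup's sides after 12 to 14 mm.
- trigger (a joint): travel of the squeeze bar towards the grip bar: 0 let go (jaws open, handle 60 mm wide) to 0.017 m (43 mm wide). A spring pushes it back with 6.5 to 10 N: squeezed by only 2 to 4 mm the tool is already held and can be slid and turned on the table with its jaws still open.
Mind the look-alikes: they are no part of the job. Leave any turquoise or yellow look-alike of the cup alone.

How it is judged:
On the way, in this order (a step that is already met when the one before it is completed fails the run):
1. the jaws are squeezed shut on the cup while it is still under the rack (value of joint trigger above 0.008 m and contact force between reacher and cup above 0.5 N and contact force between the fingers and reacher above 1 N and horizontal distance between reacher_mouth and cup below 0.03 m and x of cup in the frame of rack_front above 0 m), for 0.2 s.
2. the cup is drawn clear of the rack, still held in the squeezed jaws (x of cup in the frame of rack_front below -0.038 m and value of joint trigger above 0.008 m and horizontal distance between reacher_mouth and cup below 0.035 m), for 0.1 s.
At the end, for the whole second after the job is handed in: The cup stands upright (within about 8 degrees) and at rest on the table, all of it out in front of the rack's front edge (its middle at least 38 mm in front); the squeeze bar has sprung back to within 4 mm of its let-go place, and the reacher lies still on the table (x of cup in the frame of rack_front below -0.038 m and angle between cup's own z axis and vertical below 0.15 rad and height (world z) of cup between -0.01 and 0.01 m and linear speed of each of cup, reacher below 0.02 m/s and value of joint trigger below 0.004 m and height (world z) of reacher above -0.02 m); the robot touches nothing.
It fails at once if the gripper or arm touched the cup itself (contact force between any of the fingers, the arm and cup above 0.5 N).
It fails at once if the cup was tipped over (angle between cup's own z axis and vertical above 0.6 rad).
It also fails if it takes over 42 s, if anything falls off the work surface, if the arm or the gripper's body presses on something with over 40 N, if the wrist force passes 120 N, or if a joint passes its speed limit or range.

ROBOT

A 7-joint arm with a two-finger parallel gripper is mounted at the origin on the work surface; the furniture and walls round the work are solid. World frame = base frame: x ahead of the robot, y to its left, z up, the work surface at z = 0. Lengths are in m, angles in rad, forces in N, time in s.
With the tool pointing down it reaches from about 0.425 to 0.95 m from the base axis. Payload 4.7 kg.
Tool frame: the origin (TCP) lies midway between the tips of the shut fingers; the grasp point (between the pads) lies bot.tcp_to_grasp behind it (bot.tcp_to_grasp is the distance from the TCP to the grasp point, in m); y points along the fingers, z is the direction in which the jaws open and shut, and the axes are right-handed (so a half turn about y gives the same grasp; the last joint's range is limited). The gripper opens to 87 mm and grips with 3 to 60 N. Pads are 19 mm wide; open, the fingers measure 117 mm over their backs; the gripper's body (75 mm by 190 mm) begins 51 mm behind the grasp point.
Start: joints at [1.238, 0.469, -0.049, 1.532, 0.024, 1.141, -0.082], TCP at [0.202, -0.644, 0.223] pointing down, gripper open.
Joint ranges: [-2.59, 2.59], [-0.33, 1.99], [-1.39, 1.29], [0.1, 2.45], [-1.04, 4.18], [0.21, 1.99], [-2.66, 2.66]. Speed limits (rad/s): [2.57, 2.57, 3.14, 3.14, 3.14, 3.14, 3.14].

INTERFACE

Orientations are given as a unit quaternion [x, y, z, w].
In Python, from bench import bot, imaging gives the robot as it stands. The module is installed in compiled form; this text tells all that it offers. Calls block until the motion is done:
- bot.goto(position, orientation): joint-space move of the TCP to a pose.
- bot.servo_line(position, ori=None, vel=0.15, stop_force=None): straight line of the TCP; ori=None keeps the orientation; vel is the mean speed in m/s. With stop_force (N) it stops when the force on the tool has changed by that much, and returns True; else False.
- bot.movej(angles): joint-space move.
- bot.gripper_to(opening, f_grip=None): finger opening in m; f_grip is the grip in N (None keeps the last); returns when the fingers have stopped.
- bot.wait(seconds).
- bot.solve_ik(position, orientation): joint angles nearest the present ones, or None.
- imaging.snapshot(name): name is "scene" or "side" or "wrist"; returns the picture (420x560x3 uint8, red, green, blue); there is no depth.
- imaging.camera_model(name): a dict with "fx", "fy", "cx", "cy" (pixels), "eye" and "orientation" of the camera in the world; the wrist camera has in their place "T_tool_cam" (4x4, takes a point from camera to tool coordinates, whose origin is the TCP and whose axes are the tool frame's). Camera axes: x right, y down, z forward; pixel columns grow to the right and rows downward; lengths in m; the calibration is good to about 2 mm. A picture is of the moment at which its call begins: read the wrist's pose just before it. camera_model takes no time and is no camera call.
A pose or a line that the arm cannot do raises bot.MotionError and nothing moves.
- bot.job_done(): hands the job in, once; it reports no verdict.
Readings, each from a call of its own:
- bot.read_time_s(): time.
- bot.read_joints(): joint angles.
- bot.read_qvel(): joint speeds.
- bot.read_joint_torque(): joint torques, N m.
- bot.read_tool_pos(): TCP position.
- bot.read_ee_rot(): TCP orientation.
- bot.read_ft_force(): force on the tool from outside, world axes, zero at the start.
- bot.read_ft_torque(): the same for the moment, N m.
- bot.read_opening(): finger opening in m.
Only numpy, scipy, OpenCV 4.12 (cv2) and the standard library are available. Lean on these libraries where they do the work, as an engineer would, in place of code of your own. Each camera call takes 0.05 s, during which the arm holds its last target. There are 200 camera calls.

## Working session

There is one attempt and no reset: what is moved stays moved. The work goes in short steps, each a Python script; the robot and the scene stay as the last script left them, time stands still between calls to the robot, and variables do not carry over. Pictures are saved under pics/ and viewed, about 8 in all and at most 12, crops included, and the job is handed in when it is done.

```bash
mkdir -p pics
cat > h.py <<'E'
import numpy as np, cv2
from bench import bot, imaging
from scipy.spatial.transform import Rotation as R
def cam(name):
    m=imaging.camera_model(name)
    if name=='wrist':
        T=np.eye(4);T[:3,:3]=R.from_quat(bot.read_ee_rot()).as_matrix();T[:3,3]=bot.read_tool_pos()
        T=T@np.array(m['T_tool_cam']);return m,T[:3,3],T[:3,:3]
    o=np.array(m['orientation'])
    return m,np.array(m['eye']),(R.from_quat(o).as_matrix() if o.size==4 else o.reshape(3,3))
def ray(c,uv,z):
    m,e,A=c; d=A@np.array([(uv[0]-m['cx'])/m['fx'],(uv[1]-m['cy'])/m['fy'],1.]); return e+d*(z-e[2])/d[2]
def proj(c,p):
    m,e,A=c; q=A.T@(np.array(p)-e); return np.array([m['fx']*q[0]/q[2]+m['cx'],m['fy']*q[1]/q[2]+m['cy']])
def snap(name,f):
    c=cam(name); im=imaging.snapshot(name); cv2.imwrite('pics/'+f,im[:,:,::-1]); return c,im
E
python3 - <<'E'
from h import *
a=[snap(n,n+'0.png')[1] for n in ('scene','side')]
for n in('scene','side'): c=cam(n); print(n,c[0]['fx'],c[1],c[2][:,2])
print(bot.read_ee_rot(),bot.tcp_to_grasp,bot.read_time_s(),bot.read_opening())
E
```

```text
scene 450.6729334457392 [-0.31270761  0.78707644  0.81417301] [ 0.62076069 -0.43726667 -0.65073345]
side 484.6472111088948 [0.41330875 1.15299884 0.78433761] [ 0.0145151  -0.75369109 -0.65706853]
[-0.10712534  0.69956607 -0.69835636  0.1069106 ] 0.0187 0.1 0.0867779509149239
```

View pics/scene0.png

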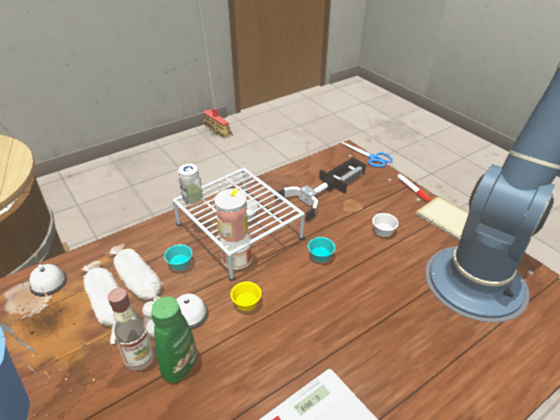

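View pics/side0.png

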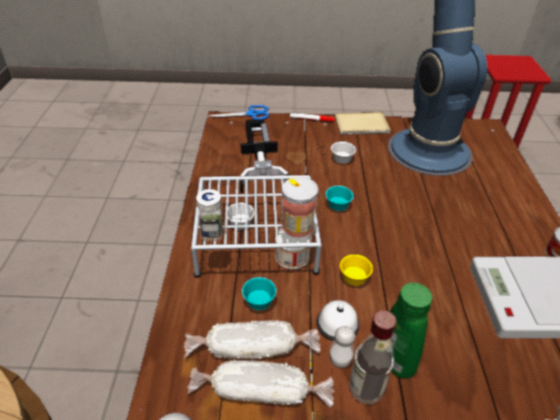

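The target cup is the grey one under the rack, at side (240,214) and scene (250,208). Things it could be mistaken for:
- grey cup on the open table: side (343,153), scene (385,226)
- tin under the rack: side (292,250), scene (237,255)
- turquoise cups: side (339,199) and (259,294)
- yellow cup: side (356,271)

Next I'll check the choice in one close crop.

Run:
```python
from h import *
a=cv2.imread('pics/side0.png')[110:290,180:340]; b=cv2.imread('pics/scene0.png')[140:290,160:380]
a=cv2.resize(a,None,fx=2.4*1.25,fy=3,interpolation=3)[:540,:]; a=cv2.resize(cv2.imread('pics/side0.png')[110:290,185:325],(420,540),interpolation=3)
b=cv2.resize(cv2.imread('pics/scene0.png')[140:320,245:370],(375,540),interpolation=3)
cv2.imwrite('pics/crop.png',np.hstack([a,b]))
s,c=cam('side'),cam('scene')
print('cup',ray(s,(240,214),.03),ray(c,(250,208),.03))
for uv in [(198,179),(313,178),(196,247),(319,245)]: print('rack',ray(s,uv,.088))
for uv in [(302,216),(247,172),(175,205),(231,250)]: print('rack sc',ray(c,uv,.088))
print('handle',ray(s,(260,137),.034), 'jaw',ray(s,(264,172),.02))
```

```text
cup [0.50888391 0.3282362  0.03      ] [0.50135419 0.31440227 0.03      ]
rack [0.60871511 0.27630341 0.088     ]
rack [0.34235935 0.25945311 0.088     ]
rack [0.58004306 0.4922741  0.088     ]
rack [0.33648809 0.47586588 0.088     ]
rack sc [0.34172133 0.260962   0.088     ]
rack sc [0.57784236 0.27317913 0.088     ]
rack sc [0.56009264 0.49846973 0.088     ]
rack sc [0.34029664 0.46351421 0.088     ]
handle [0.47985728 0.01141704 0.034     ] jaw [0.46186025 0.15319166 0.02      ]
```

View pics/crop.png

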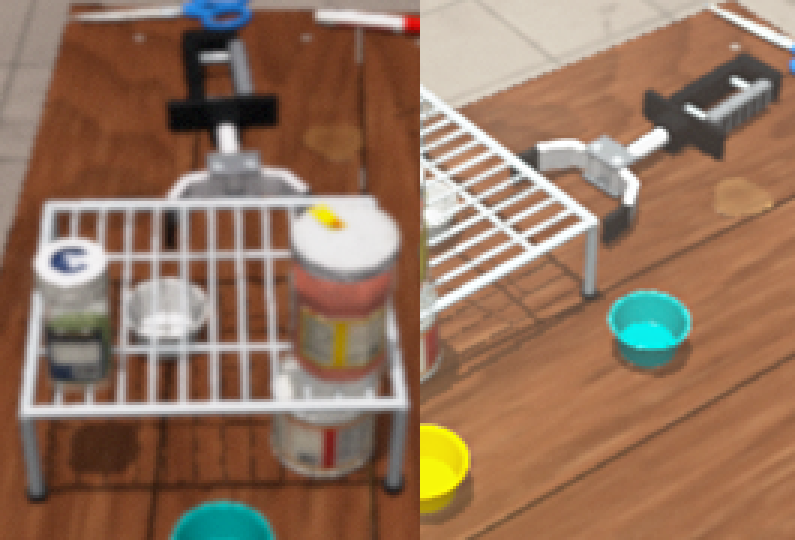

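The crop confirms it: an open light grey cup stands under the rack's front part. The reacher lies in front with its grey squeeze bar on the robot's side (-x). I'll move over the handle and take a wrist view.

```bash
cat >> h.py <<'E'
def quat(yaw,flip=False):
    "tool pointing down; yaw = world heading of reacher x; jaws open across it"
    y=np.array([0,0,-1.]); z=np.array([-np.sin(yaw),np.cos(yaw),0])*(-1 if flip else 1)
    return R.from_matrix(np.column_stack([np.cross(y,z),y,z])).as_quat()
E
python3 - <<'E'
from h import *
best=None
for f in(False,True):
    q=bot.solve_ik([.48,.03,.30],quat(np.pi/2+.06,f)); print(f,q)
    q=bot.solve_ik([.48,.03,.004],quat(np.pi/2+.06,f)); print(f,q)
m=imaging.camera_model('wrist');print(np.round(m['T_tool_cam'],3),m['fx'])
E
```

```text
False None
False [ 0.71477411  0.85314294 -1.18526566  2.1179237   1.03522937  0.94707469
  2.12104501]
True [ 0.64119371  0.16673311 -0.88072151  1.83419314  0.13755048  1.20385972
 -0.22228313]
True [ 0.28462821  0.54366596 -0.54306939  2.13853342  0.50510898  0.5852488
 -0.56410063]
[[ 0.002  0.968  0.249 -0.067]
 [ 0.001 -0.249  0.968 -0.163]
 [ 1.    -0.001 -0.001 -0.001]
 [ 0.     0.     0.     1.   ]] 365.96680118656093
```

Run:
```python
from h import *
bot.goto([.48,.08,.30],quat(np.pi/2+.06,True))
c,im=snap('wrist','w1.png'); print(bot.read_time_s(),c[1])
np.savez('w1.npz',e=c[1],A=c[2])
for p in [(.505,.32,.03),(.48,.01,.034),(.342,.26,.088),(.59,.274,.088)]: print(p,proj(c,p))
```

```text
2.9 [0.47598831 0.14759495 0.46319002]
(0.505, 0.32, 0.03) [317.90836052 -52.29477906]
(0.48, 0.01, 0.034) [277.23194869 233.91301237]
(0.342, 0.26, 0.088) [140.72005523 -17.12390372]
(0.59, 0.274, 0.088) [413.05454564 -17.22871852]
```

View pics/w1.png

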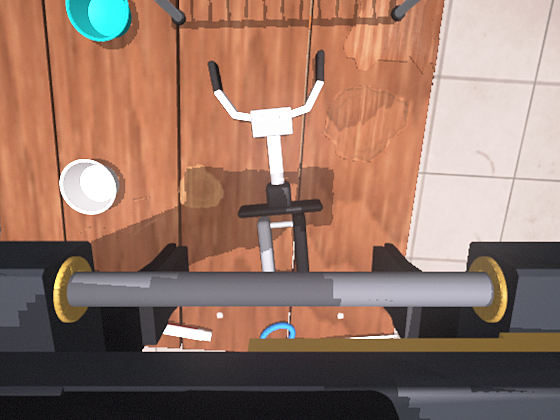

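Jaw tips show at (211,65) and (321,53), guard ends at (240,211) and (321,206), and the front rack legs at (180,20) and (395,15). One more wrist view farther forward will give the cup.

Run:
```python
from h import *
d=np.load('w1.npz'); m=imaging.camera_model('wrist'); c=(m,d['e'],d['A'])
for n,uv,z in [('tipL',(211,63),.025),('tipR',(321,52),.025),('gL',(240,209),.034),('gR',(321,203),.034),('legL',(182,20),.0),('legR',(393,15),.0)]: print(n,ray(c,uv,z))
L=[ray(c,u,.025) for u in((211,63),(321,52))]; G=[ray(c,u,.034) for u in((240,211),(321,206))]
v=(L[0]+L[1]-G[0]-G[1])[:2]/2; print('len',np.linalg.norm(v),'yaw',np.arctan2(v[1],v[0]))
bot.goto([.49,.22,.30],quat(np.pi/2+.06,True))
c,im=snap('wrist','w2.png'); np.savez('w2.npz',e=c[1],A=c[2]); print(bot.read_time_s())
for p in [(.505,.32,.033)]: print(proj(c,p))
```

```text
tipL [0.39508682 0.20318229 0.025     ]
tipR [0.51706379 0.22150183 0.025     ]
gL [0.433365   0.03894747 0.034     ]
gR [0.53042774 0.05191026 0.034     ]
legL [ 3.56646552e-01  2.50835265e-01 -5.55111512e-17]
legR [ 5.98588271e-01  2.69667177e-01 -5.55111512e-17]
len 0.1719866906962907 yaw 1.722635447256626
3.5667
[299.39900788  90.40705681]
```

View pics/w2.png

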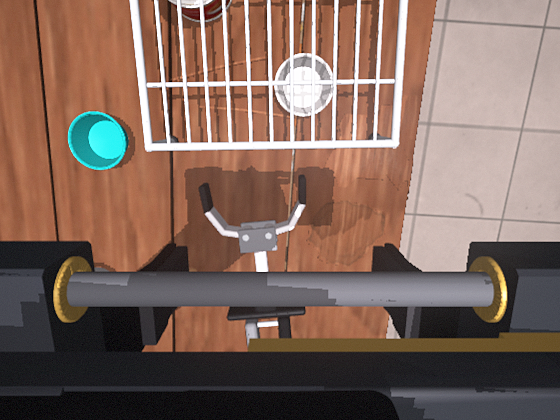

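Run:
```python
from h import *
d=np.load('w2.npz'); m=imaging.camera_model('wrist'); c=(m,d['e'],d['A'])
cup=ray(c,(304,84.5),.033)[:2]
a=ray(c,(148,150),.088)[:2]; b=ray(c,(398,146),.088)[:2]
mid=(a+b)/2; e=(b-a)/np.linalg.norm(b-a); n=np.array([-e[1],e[0]])
print('cup',cup,'a',a,b,np.linalg.norm(b-a),'yaw',np.arctan2(n[1],n[0]),'cup in',(cup-mid)@n,(cup-mid)@e)
t=[ray(c,u,.025)[:2] for u in((205,183),(302,175))]; g=[ray(c,u,.034)[:2] for u in((229,316),(305,314))]
v=(t[0]+t[1]-g[0]-g[1])/2; w=t[1]-t[0]; print('tips',t,'yaw',np.arctan2(v[1],v[0]),'from tips',np.arctan2(w[0],-w[1]))
ym=1.72; u=np.array([np.cos(ym),np.sin(ym)]); o=(t[0]+t[1])/2-.232*u; print('origin',o, 'sep',np.linalg.norm(w))
q=quat(ym,True)
o=np.array([.4905,-.013])
for z in(.12,.004): print(bot.solve_ik([*o,z],q))
```

```text
cup [0.50966136 0.32654315] a [0.35338079 0.24957714] [0.60585235 0.26855236] 0.25318362125252747 yaw 1.6458131071720297 cup in 0.0650368738960852 0.03501755604402657
tips [array([0.39893236, 0.20741236]), array([0.51549309, 0.22410392])] yaw 1.7153494297390097 from tips 1.7130298706905627
origin [ 0.49169969 -0.01366428] sep 0.11774978052245769
[ 0.67233709  0.44758184 -0.9138392   2.03044619  0.46059428  0.88044381
 -0.34762037]
[ 0.49128196  0.59991261 -0.70084752  2.11036762  0.64251169  0.65302095
 -0.50416354]
```

Run:
```python
from h import *
q=quat(1.715,True); o=[.491,-.0135]
bot.goto([*o,.13],q)
print(bot.servo_line([*o,.05],vel=.15))
print(bot.servo_line([*o,.005],vel=.07,stop_force=12), bot.read_tool_pos(), bot.read_ft_force())
bot.gripper_to(.0570,f_grip=25); print(bot.read_opening(),bot.read_time_s(),bot.read_ft_force())
c,im=snap('wrist','w3.png'); np.savez('w3.npz',e=c[1],A=c[2])
```

```text
False
False [ 0.49115894 -0.01327666  0.00500649] [-0.012042    0.16955902  0.1878648 ]
0.05736317374597142 6.9583 [ 1.11628843  0.22360076 -0.82300567]
```

View pics/w3.png

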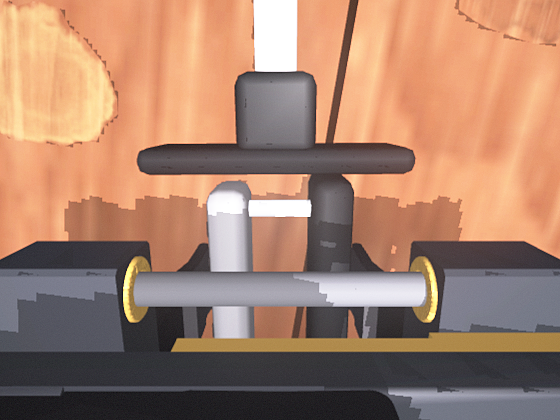

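```bash
cat >> h.py <<'E'
YAW=1.646; U=np.array([np.cos(YAW),np.sin(YAW)]); V=np.array([-U[1],U[0]])
CUP=np.array([.5097,.3265])
E
python3 - <<'E'
from h import *
d=np.load('w3.npz'); m=imaging.camera_model('wrist'); c=(m,d['e'],d['A'])
p=bot.read_tool_pos()[:2]; y=1.715; u=np.array([np.cos(y),np.sin(y)]); v=np.array([-u[1],u[0]])
for uv in((138,146),(414,146),(276,143)): r=ray(c,uv,.034)[:2]-p; print('local',r@u,r@v)
off=-.0005  # TCP local y of reacher origin (mid insertion/closed)
q=quat(YAW,True)
def tcp(back,ly=-.003): return [*(CUP-(.213+back)*U+ly*V),.005]
print(tcp(.12),tcp(0))
print(bot.servo_line(tcp(.125),q,vel=.08,stop_force=25),bot.read_tool_pos(),bot.read_opening())
print(bot.read_ft_force(),bot.read_time_s())
c,im=snap('wrist','w4.png'); np.savez('w4.npz',e=c[1],A=c[2])
c,im=snap('scene','s4.png'); s,im2=snap('side','d4.png')
a=cv2.resize(im2[110:270,180:330],(400,427),interpolation=3); b=cv2.resize(im[140:300,245:395],(400,427),interpolation=3)
cv2.imwrite('pics/c4.png',np.hstack([a,b])[:,:,::-1])
E
```

```text
local 0.059161606952279976 0.051838050413684465
local 0.059001111277357014 -0.048240276995360314
local 0.060152508751314414 0.0017959892720331907
[np.float64(0.5377107451266037), np.float64(-0.005333389154033789), 0.005] [np.float64(0.5286948083634192), np.float64(0.1143274351966377), 0.005]
False [ 0.53783579 -0.01028924  0.00480694] 0.057133324869371095
[ 0.63921311  0.7945904  -1.43599893] 7.75
```

View pics/c4.png

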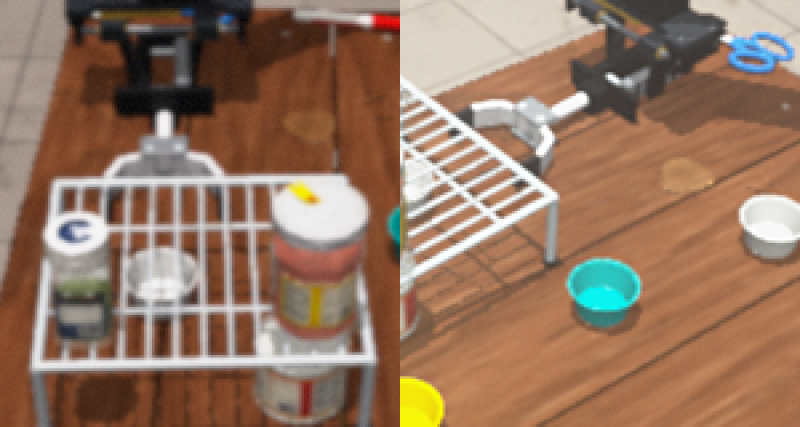

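Run:
```python
from h import *
for f in('w3','w4'):
    g=cv2.cvtColor(cv2.imread(f'pics/{f}.png'),cv2.COLOR_BGR2GRAY)
    print(f,[ (np.where(g[110:190,x]<75)[0]+110)[[0,-1]] for x in (160,200,350,395)])
def tcp(back,ly=-.003): return [*(CUP-(.213+back)*U+ly*V),.005]
print(bot.servo_line(tcp(0),vel=.09,stop_force=20),bot.read_tool_pos(),bot.read_opening())
print(bot.read_ft_force(),bot.read_time_s())
w,_=snap('wrist','w5.png'); np.savez('w5.npz',e=w[1],A=w[2])
c,im=snap('scene','s5.png'); s,im2=snap('side','d5.png')
a=cv2.resize(im2[130:250,190:310],(400,400),interpolation=3); b=cv2.resize(im[140:260,230:350],(400,400),interpolation=3)
cv2.imwrite('pics/c5.png',np.hstack([a,b])[:,:,::-1])
```

```text
w3 [array([146, 173]), array([144, 173]), array([143, 187]), array([145, 172])]
w4 [array([146, 174]), array([144, 173]), array([143, 188]), array([144, 172])]
False [0.52879398 0.11356495 0.00491846] 0.05696208594085217
[-0.31606035 -0.04603761 -1.28683836] 9.4417
```

View pics/c5.png

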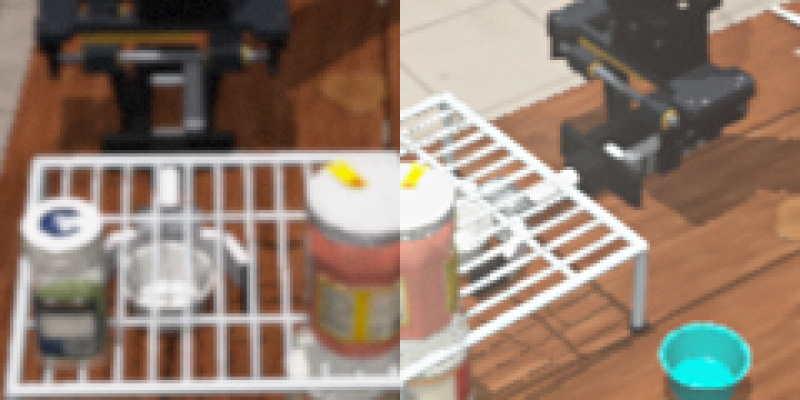

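Run:
```python
from h import *
for o in(.053,.049,.043): bot.gripper_to(o,f_grip=25); print(bot.read_opening())
bot.wait(.3); print(bot.read_opening(),bot.read_ft_force(),bot.read_time_s())
c,im=snap('scene','s6.png'); s,im2=snap('side','d6.png')
a=cv2.resize(im2[130:250,190:310],(400,400),interpolation=3); b=cv2.resize(im[140:260,230:350],(400,400),interpolation=3)
cv2.imwrite('pics/c6.png',np.hstack([a,b])[:,:,::-1])
```

```text
0.05357201843870128
0.04920363501015195
0.04599015849813797
0.04629412391439342 [ 0.69924466  0.83265731 -2.05886883] 10.9333
```

View pics/c6.png

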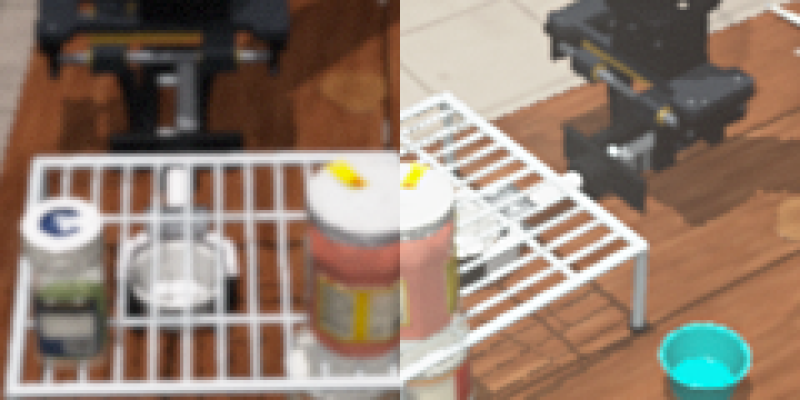

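The jaws closed on the upright cup after 13.7 mm of squeeze, as expected. Now I draw it out.

Run:
```python
from h import *
def tcp(back,ly=-.003): return [*(CUP-(.213+back)*U+ly*V),.005]
print(bot.servo_line(tcp(.128),vel=.07,stop_force=25),bot.read_tool_pos(),bot.read_opening())
bot.wait(.3); print(bot.read_ft_force(),bot.read_time_s())
c,im=snap('scene','s7.png'); s,im2=snap('side','d7.png')
a=cv2.resize(im2[110:230,190:310],(400,400),interpolation=3); b=cv2.resize(im[140:260,250:370],(400,400),interpolation=3)
cv2.imwrite('pics/c7.png',np.hstack([a,b])[:,:,::-1])
```

```text
False [ 0.53833899 -0.01305705  0.00502884] 0.04613698200395552
[ 1.11106004  0.09770474 -1.00293719] 13.3083
```

View pics/c7.png

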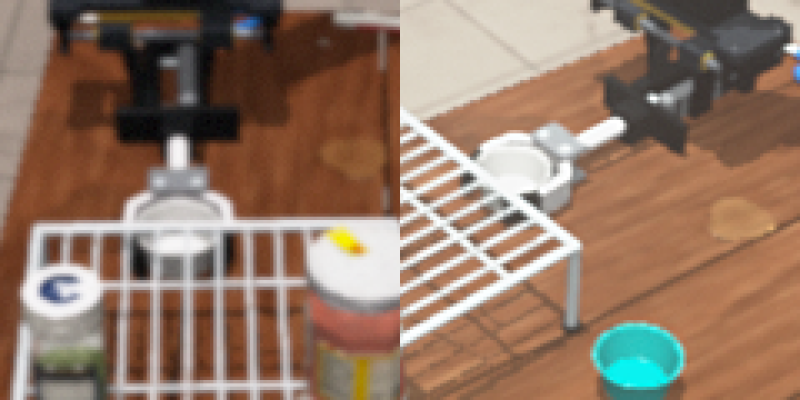

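Run:
```python
from h import *
for o in(.050,.054,.058,.064,.0867): bot.gripper_to(o); 
p=bot.read_tool_pos(); print(bot.read_opening(),p,bot.read_ft_force())
bot.servo_line([p[0],p[1],.06],vel=.06); bot.servo_line([p[0],p[1],.20],vel=.15)
bot.goto([.51,.10,.30],quat(1.63,True))
c,im=snap('wrist','w8.png'); np.savez('w8.npz',e=c[1],A=c[2]); print(bot.read_time_s())
```

```text
0.08662319720680466 [ 0.53828802 -0.01327687  0.00498432] [ 0.22318274 -0.27787495 -0.28227134]
18.6
```

View pics/w8.png

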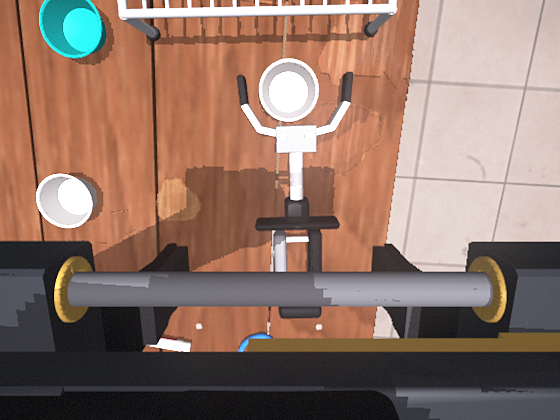

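The cup stands upright with its rim centre at (289,90), clear of the rack edge at row 15. The jaws are open, with tips at (241,78) and (348,75).

Run:
```python
from h import *
d=np.load('w8.npz'); m=imaging.camera_model('wrist'); c=(m,d['e'],d['A'])
cup=ray(c,(289,90),.033)[:2]; a=ray(c,(120,19),.088)[:2]; b=ray(c,(397,15),.088)[:2]
e=(b-a)/np.linalg.norm(b-a); n=np.array([-e[1],e[0]])
t=[ray(c,u,.025)[:2] for u in((241,78),(348,75))]
print('cup in rack x',(cup-a)@n,'vs earlier edge',(cup-[.479,.259])@U,'tip sep',np.linalg.norm(t[1]-t[0]))
bot.wait(.5); print(bot.read_ft_force(),bot.read_time_s()); bot.job_done()
```

```text
cup in rack x -0.06095185132929888 vs earlier edge -0.06387084400121261 tip sep 0.12041443806508098
[-0.01463802  0.32207188  0.28231103] 19.1
the job is handed in; nothing more can be done
```

I used the reacher to draw the grey cup out from under the rack, let it go, and handed the job in at 19.1 s. I gripped the handle with about 3 mm of squeeze, lined up and pushed the open jaws round the cup. A squeeze of about 14 mm closed them on it, and I drew it back about 128 mm before letting go and raising the arm clear.

Last checks, from the final wrist picture:
- **Cup:** upright, with its middle about 61 to 64 mm in front of the rack edge (38 mm needed).
- **Jaws:** open again, with the tips about 120 mm apart; they measured about 118 mm before I gripped the tool. I judged the squeeze bar's return from this and did not measure it directly.
- **Arm:** lifted clear, with tool force near zero.

No check failed or disagreed. The job hand-in gave no verdict.

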